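Pry the retaining ring out of the brush-washing tub

TASK

The strainer of the brush-washing tub is due for cleaning, so take out the split steel ring that holds it: with the pick, not your fingers, get under the ring's end in the tub's cut-out, lift that end clear above the rim and draw it outwards until the ring comes out from under the two tabs at the back. Put the pick back on its plywood board and lay the ring flat in the shallow metal tray, without dropping it. Leave the jar, the tape roll and the paint tube where they are.

Things in the scene. Friction and masses are not known exactly. Their poses are not given: they have to be found in the camera images.
- tub: Dark steel round brush-washing tub, 140 mm across, 60 mm high, fixed. Origin: centre of its underside; z up, cut-out on its -x side. The ring's seat is a flat ledge 54 mm above the table, 38 to 56 mm from the axis; round it the rim, 56 to 70 mm from the axis, flat top 60 mm up, flush with the ring. Inside 38 mm lies the strainer, 32 mm up.
- tub_cutout (a point): Middle of the cut-out's floor in the tub, on the tub's -x side 54 mm from its axis, 32 mm above the table. The cut-out goes through rim and seat: a sector 32 deg either side of the tub's -x direction (40 mm wide at 38 mm from the axis, 52 mm at 49 mm), open above, outwards and inwards.
- tub_back (a point): Point on the tub's +x side, 54 mm from its axis, 60 mm above the table, midway between two fixed keeper tabs. The tabs stand 34 deg either side of the tub's +x direction and reach in to 49 mm from the axis over the ring's back; undersides 62.5 mm, tops 66.5 mm above the table.
- ring: Loose flat split ring of bright steel, 130 g, rigid: 108 mm outside, 88 mm inside (10 mm wide), 6 mm thick, gap 30 deg. It starts in its seat in the tub, its back under two tabs, axes within 0.06 rad of the tub's. Origin: ring's centre, on its underside; z its axis. It comes free of the tabs when its end is lifted above the rim and drawn out 8 to 16 mm; left so, it lies tilted on the rim.
- ring_end (a point): Point on the ring's underside, middle of its width (49 mm from the ring's centre), 10 mm from the tip of the end over the cut-out; the last 25 mm or so of this end have nothing under them. Here the pick goes under; once drawn out on to the rim this end stays 2 to 8 mm above the rim's top and can be gripped across its 10 mm width.
- pick: Loose pick, 165 mm long, 90 g, lying on the board. Wooden handle 90 x 18 x 28 mm (long, wide, high); origin: centre of the handle's underside, x towards the tip, z up. From the handle's front (x = 45 mm) a flat steel blade 14 mm wide, 4 mm thick runs to x = 120 mm, its underside 12 mm and top 16 mm above the handle's underside; the last 4 mm turn up as a toe 5 mm high.
- pick_tip (a point): Point on the pick blade's top face, in the middle of its width, just behind the toe (116 mm ahead of the pick's origin, 16 mm above it).
- board: Plywood board 220 x 100 x 6 mm, fixed to the table, long side along its x. Origin: centre of its underside. The pick starts on it and belongs back on it.
- tray: Shallow square aluminium tray, 180 x 180 mm outside, walls 4 mm thick and 14 mm high, floor 4 mm thick, fixed to the table. Origin: centre of its underside.
- gesso: Bystander: white plastic jar, 68 mm across, 75 mm high. Origin: centre of its underside.
- tape: Bystander: roll of green masking tape lying flat, 96 mm across, 25 mm high. Origin: centre of its underside.
- tube: Bystander: white paint tube with black cap, lying, 130 mm long along its y, 18 mm high. Origin: centre of its body's underside.
There are look-alikes about, which are no part of the job. There is more than one size of the ring; the one meant has the size given above.

How it is judged:
By the outcome, as a careful person would: the job done as asked, in the order asked, and still so for the second after the job is handed in, with the robot touching nothing.
It also fails if it takes over 64 s, if anything falls off the work surface, if the arm or the gripper's body presses on something with over 40 N, if the wrist force passes 120 N, or if a joint passes its speed limit or range.

ROBOT

A 7-joint arm with a two-finger parallel gripper is mounted at the origin on the work surface. World frame = base frame: x ahead of the robot, y to its left, z up, the work surface at z = 0. Lengths are in m, angles in rad, forces in N, time in s.
With the tool pointing down it reaches from about 0.4 to 0.85 m from the base axis. Payload 10.4 kg.
Tool frame: the origin (TCP) lies at the very end of the fingers, on their centre line; the grasp point (between the pads) lies 19 mm behind it (r.grasp_offset is the distance from the TCP to the grasp point, in m); z points along the fingers, y is the line along which they close (so a half turn about z gives the same grasp; the last joint's range is limited). The gripper opens to 85 mm and grips with 20 to 120 N. Pads are 22 mm wide; open, the fingers measure 114 mm over their backs; the gripper's body (76 mm by 85 mm) begins 54 mm behind the grasp point. The pads swing forward as they close: fully open they stand 13 mm farther back than shut.
Start: joints at [-1.179, 0.332, -0.065, 1.46, 0.022, 1.35, -0.088], TCP at [0.252, 0.572, 0.231] pointing down, gripper open.
Joint ranges: [-2.6, 2.6], [-0.5, 2.12], [-1.47, 1.34], [0.16, 2.42], [-1.27, 4.41], [0.06, 2.06], [-2.6, 2.6]. Speed limits (rad/s): [2.22, 2.22, 2.79, 2.79, 3.14, 3.14, 3.14].

INTERFACE

Orientations are given as a unit quaternion [x, y, z, w].
In Python, from station import r gives the robot as it stands.
- The arm moves only by the tool send_rows, never from a script. Its arguments are lists of equal length, an entry for each row: "linear": the shift along the tool's x, y, z in m, a list of three; "rot": the turn, a rotation vector about the tool's x, y, z in rad, a list of three; "grip": the closure in counts, from 0 (fully open) to 255 (shut). In form: {"linear": [[tx, ty, tz], ...], "rot": [[ax, ay, az], ...], "grip": [grip, ...]}. A call has 1 to 10 rows; each row is the pose to reach, as a shift and turn from the pose commanded when the call began, along the tool's axes at that moment; what a row does not reach only later rows make up. A row lasts 1/10 s, in which the tool goes at most 50 mm and 8.59 degrees, less where a joint would pass 70% of its speed; a pose out of reach is approached as far as the arm can. A call with a gripper value outside its range is refused whole. The fingers move at their own pace and stop on an object; "squeeze" is the grip in N (left out, the last holds). Time passes only in rows, so rows that repeat a pose let the fingers close. It gives the time, the measured TCP pose, the force, the opening and the grip force at its end, in the units of the state.
- r.get_obs(): the state, without advancing time (a new reading comes with each control period).
- r.read_camera(name): name is "scene" or "top"; returns a dict with "image" (400x640x3 uint8, red, green, blue), "depth" (400x640 float32, m along the optical axis (not along the pixel's ray), 0 where there is no reading), "intrinsics" (3x3 intrinsics, pixels), "cam_to_world" (4x4, takes a point from camera to world coordinates). Camera axes: x right, y up, looking along -z (the intrinsics and any distortion apply to the point x, -y, -z); pixel columns grow to the right and rows downward; lengths in m; the calibration is good to about 2 mm. A picture is of the moment at which its call begins.
- r.finish_job(): hands the job in; it is judged then, once.
The state is a dict: "t": time; "joint_pos": joint angles; "dq": joint speeds; "joint_torque": joint torques, N m; "ee_pos": TCP position; "orientation": TCP orientation; "wrist_force": force on the tool from outside, world axes, zero at the start; "wrist_torque": the same for the moment, N m; "grip_width": finger opening in m; "grip_force": force on a finger pad.
Only numpy, scipy, OpenCV 4.12 (cv2) and the standard library are available. Lean on these libraries where they do the work, as an engineer would, in place of code of your own. Each camera call takes 0.05 s, during which the arm holds its last target. There are 200 camera calls.

## Working session

There is one attempt and no reset: what is moved stays moved. The work goes in short steps, Python scripts to look and compute and a tool call to move; the robot and the scene stay as the last step left them, time stands still between calls to the robot, and variables do not carry over. Pictures are saved under pics/ and viewed, at most 10 in all, crops included, and the job is handed in when it is done.

Besides the shell and the picture viewer there is one more tool, called after "Emit:" in YAML: its name, and indented under it one key for each argument. send_rows: Moves the arm, as the interface text tells. Its arguments: {"type":"object","properties":{"linear":{"type":"array"},"rot":{"type":"array"},"grip":{"type":"array"},"squeeze":{"type":"number"}},"required":["linear","rot","grip"]}

```bash
mkdir -p pics; ls; python3 - <<'E'
from station import r
import cv2,numpy as np
for n in("scene","top"):
    c=r.read_camera(n); cv2.imwrite(f"pics/{n}0.png",c["image"][:,:,::-1]); np.savez(f"{n}0.npz",**c)
    print(n,c["intrinsics"].tolist(),np.round(c["cam_to_world"],3).tolist(),[k for k in c])
o=r.get_obs();print(o)
E
```

```text
pics
scene [[362.75107117392463, 0.0, 318.5193149626536], [0.0, 362.75107117392463, 195.87263691098477], [0.0, 0.0, 1.0]] [[0.881, -0.383, 0.278, 0.871], [0.473, 0.698, -0.537, -0.486], [0.011, 0.605, 0.796, 0.775], [0.0, 0.0, 0.0, 1.0]] ['image', 'depth', 'intrinsics', 'cam_to_world']
top [[425.57085960574557, 0.0, 318.21693060236333], [0.0, 425.57085960574557, 200.08139920575903], [0.0, 0.0, 1.0]] [[0.023, 0.995, -0.1, 0.524], [-1.0, 0.021, -0.018, 0.001], [-0.016, 0.101, 0.995, 0.978], [0.0, 0.0, 0.0, 1.0]] ['image', 'depth', 'intrinsics', 'cam_to_world']
{'t': 0.1, 'joint_pos': array([-1.1786087 ,  0.33278572, -0.06469646,  1.46088055,  0.02163615,
        1.34991466, -0.0885118 ]), 'dq': array([ 0.00036642, -0.0030519 , -0.00042738, -0.00256412, -0.00119312,
        0.00026922,  0.00203795]), 'joint_torque': array([ 1.63300003e-03, -6.26745915e+01,  4.92935919e-02, -3.92428386e+01,
        1.63017714e-02,  7.08672538e-03,  5.55370150e-08]), 'ee_pos': array([0.25174796, 0.57167338, 0.23059875]), 'orientation': array([ 2.05904102e-01,  9.78571961e-01, -6.40308110e-04, -8.52447125e-05]), 'wrist_force': array([0.37768585, 0.32435691, 0.06153206]), 'wrist_torque': array([-0.02349095,  0.04244404, -0.00422297]), 'grip_force': 0.0, 'grip_width': 0.08570586848727364}
```

View pics/top0.png

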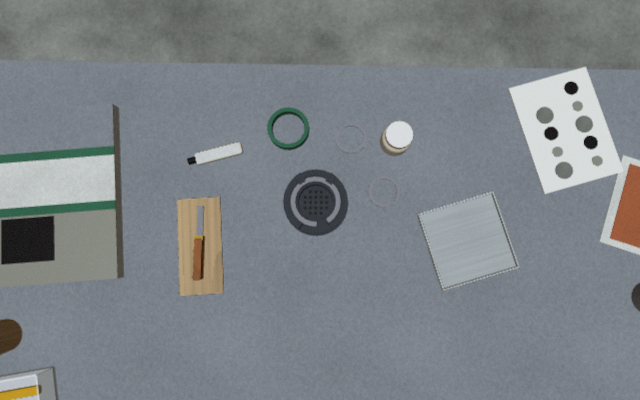

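View pics/scene0.png

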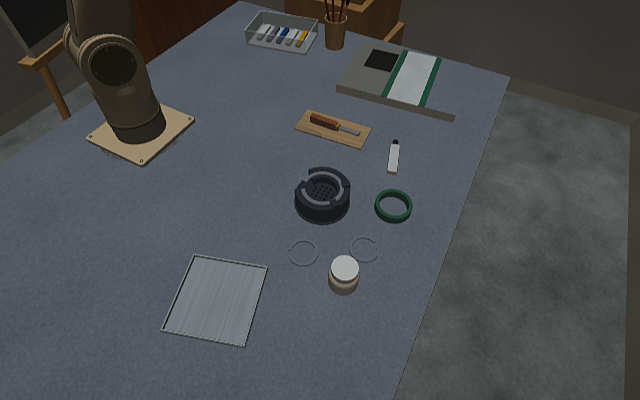

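The top view shows the tub at (316,202) with the ring inside, thin look-alike rings at (351,138) and (383,192), the pick and board at (200,245), and the tray at (468,240). In the scene view the tub is at (323,195), the pick at (335,126) and the tray at (215,300). The ring I want is the wide one seated in the tub. I'll confirm it in an enlarged crop.

```bash
cat > h.py <<'E'
import numpy as np,cv2
def ray(c,u,v,z):
    K=c["intrinsics"];T=c["cam_to_world"]
    d=np.array([(u-K[0,2])/K[0,0],-(v-K[1,2])/K[1,1],-1.]);d=T[:3,:3]@d;o=T[:3,3]
    return o+d*(z-o[2])/d[2]
def proj(c,p):
    T=c["cam_to_world"];q=T[:3,:3].T@(np.asarray(p)-T[:3,3]);K=c["intrinsics"]
    return K[0,0]*q[0]/-q[2]+K[0,2],K[1,1]*-q[1]/-q[2]+K[1,2]
def cloud(c):
    K=c["intrinsics"];T=c["cam_to_world"];v,u=np.mgrid[0:400,0:640];d=c["depth"]
    p=np.stack([(u-K[0,2])/K[0,0]*d,-(v-K[1,2])/K[1,1]*d,-d],-1)
    return p@T[:3,:3].T+T[:3,3]
E
python3 - <<'E'
from h import *
t=np.load("top0.npz");s=np.load("scene0.npz")
a=cv2.resize(t["image"][160:245,270:363],None,fx=4.2,fy=4.2,interpolation=2)
b=cv2.resize(t["image"][190:300,170:230],None,fx=3.5,fy=3.5,interpolation=2)
c=cv2.resize(s["image"][155:235,280:365],None,fx=4.6,fy=2.6*1.77,interpolation=2)
H=600;W=800;o=np.zeros((H,W,3),np.uint8)
for im,x,y in((a,0,0),(c,400,0),):
    h,w=im.shape[:2];h=min(h,H-y);w=min(w,W-x);o[y:y+h,x:x+w]=im[:h,:w]
b=cv2.rotate(b,cv2.ROTATE_90_CLOCKWISE);o[380:380+210,0:b.shape[1]]=b[:210]
o=np.clip(o.astype(float)*1.6,0,255).astype(np.uint8)
cv2.imwrite("pics/crop1.png",o[:,:,::-1])
P=cloud(t);
print(t["depth"][200:204,316],P[202,316],P[250,198],P[215,200],P[240,468],P[202,340])
img=t["image"];hsv=cv2.cvtColor(img,cv2.COLOR_RGB2HSV)
z=P[...,2]
# tub rim : points height .055-.07 near
m=((z>.045)&(z<.075)).astype(np.uint8);m[:160]=0;m[:,:270]=0;m[250:]=0;m[:,365:]=0
n,l,st,ce=cv2.connectedComponentsWithStats(m)
print("tub comps",[(st[i].tolist(),ce[i].round(1).tolist()) for i in range(1,n) if st[i,4]>100])
for nm,lo,hi,box in(("board",(8,40,90),(28,180,255),(160,180,240,310)),("handle",(4,110,40),(18,255,170),(160,180,240,310)),):
    x0,y0,x1,y1=box
    mm=cv2.inRange(hsv,lo,hi);k=np.zeros_like(mm);k[y0:y1,x0:x1]=mm[y0:y1,x0:x1]
    ct=max(cv2.findContours(k,0,2)[0],key=cv2.contourArea);print(nm,cv2.minAreaRect(ct))
print(hsv[215,200],hsv[225,200],hsv[260,198],hsv[280,185],hsv[240,468],hsv[300,300])
E
```

```text
[0.95182514 0.95437956 0.95380765 0.953715  ] [0.61501003 0.02295738 0.0291866 ] [0.50212948 0.28251341 0.03104773] [0.58055216 0.28465722 0.02216796] [ 0.53830651 -0.32388972  0.00168983] [ 0.61337845 -0.02982913  0.05780224]
tub comps [([283, 170, 65, 59, 2023], [315.2, 197.4])]
board ((199.47706604003906, 245.88836669921875), (97.06927490234375, 43.93162155151367), 87.85240936279297)
handle ((197.89088439941406, 259.0732116699219), (10.196413040161133, 40.312625885009766), 3.012787342071533)
[109  20 142] [110  21 143] [ 13 147 142] [ 18  82 174] [ 98  19 164] [104  32 135]
```

View pics/crop1.png

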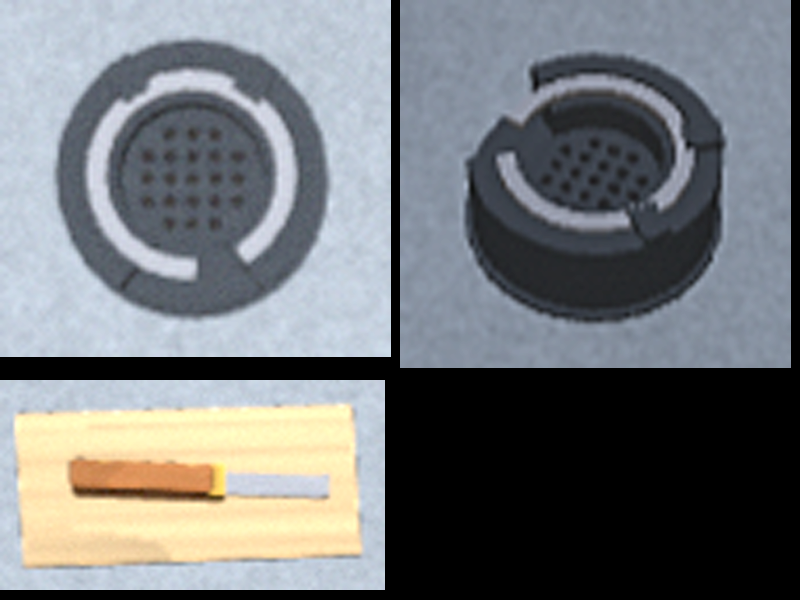

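The crop confirms it. The wide bright ring is seated in the tub under two tabs, at crop (130,88) and (255,92). Its left end, at crop (195,268) or top pixel (316,224), is over the cut-out, which faces the robot. The thin rings on the table have no tub or tabs and the wrong width. The pick's blade points towards +x.

```bash
python3 - <<'E'
from h import *
from scipy.optimize import least_squares
def circ(p):
    f=lambda q:np.hypot(p[:,0]-q[0],p[:,1]-q[1])-q[2]
    return least_squares(f,[*p.mean(0),.05],loss="soft_l1",f_scale=.002).x
for n,box,bb in(("top0",(283,168,348,240),(180,190,220,300)),("scene0",(293,165,352,225),(300,108,368,145))):
    c=np.load(n+".npz");img=c["image"];hsv=cv2.cvtColor(img,cv2.COLOR_RGB2HSV)
    x0,y0,x1,y1=box
    sub=img[y0:y1,x0:x1].max(2)
    v,u=np.nonzero(sub>115)
    p=np.array([ray(c,a+x0,b+y0,.06)[:2] for a,b in zip(u,v)])
    ctr=np.median(p,0)
    for _ in range(2):
        k=np.hypot(*(p-ctr).T)<.06
        q=circ(p[k]);ctr=q[:2];rr=np.hypot(*(p[k]-ctr).T)
    ang=np.degrees(np.arctan2(-(p[k]-ctr)[:,1],-(p[k]-ctr)[:,0]))  # 0 = -x, + toward -y
    a=np.sort(ang[np.abs(rr-.049)<.006]);d=np.diff(a);i=d.argsort()[-3:]
    print(n,"ring",q,rr.min(),rr.max(),"gaps",[(a[j].round(1),a[j+1].round(1)) for j in i])
    # dark rim outer top edge
    # pick
    x0,y0,x1,y1=bb
    S=hsv[y0:y1,x0:x1].astype(int)
    for nm,m,z in(("handle",(S[...,1]>110)&(S[...,0]<17),.034),("blade",(S[...,1]<45)&(S[...,2]>100),.022),("board",(S[...,0]<30)&(S[...,1]>55),.006)):
        m=cv2.morphologyEx(m.astype(np.uint8),cv2.MORPH_OPEN,np.ones((2,2)))
        cs=[k for k in cv2.findContours(m,0,2)[0]]
        cs=sorted(cs,key=cv2.contourArea)[::-1][:2]
        for ct in cs:
            w=np.array([ray(c,a+x0,b+y0,z)[:2] for a,b in ct[:,0]],np.float32)
            R=cv2.minAreaRect(w*1000);print(nm,np.round(R[0],1),np.round(R[1],1),round(R[2],1))
c=np.load("top0.npz");hsv=cv2.cvtColor(c["image"],cv2.COLOR_RGB2HSV)
m=((hsv[...,1]<26)).astype(np.uint8);m[:,:405]=0;m[:,530:]=0;m[:185]=0;m[300:]=0
m=cv2.morphologyEx(m,cv2.MORPH_OPEN,np.ones((3,3)))
ct=max(cv2.findContours(m,0,2)[0],key=cv2.contourArea)
w=np.array([ray(c,a,b,.010)[:2] for a,b in ct[:,0]],np.float32)
print("tray",cv2.minAreaRect(w*1000))
E
```

```text
top0 ring [0.61284838 0.02470925 0.04832377] 0.04286747978548549 0.07103527350422527 gaps [(np.float64(146.9), np.float64(150.6)), (np.float64(137.3), np.float64(141.0)), (np.float64(4.5), np.float64(34.6))]
handle [480.6 278.3] [87.8 22.2] 2.9
blade [627.2 288.4] [20.6 89.5] 1.2
blade [567.1 282.7] [63.4 14.7] 0.2
board [510.4 286.5] [219.   90.4] 3.2
scene0 ring [0.61120196 0.03347249 0.04816921] 0.04816920871597628 0.04816920871600018 gaps [(np.float64(-158.3), np.float64(-134.6)), (np.float64(-134.6), np.float64(47.6))]
handle [491.  269.8] [94.3 42.6] 0.7
blade [534.3 357.9] [112.7  63. ] 5.3
blade [510.3 200. ] [47.1 25.1] 28.9
board [518.5 283.6] [218.2 101.2] 4.8
tray ((538.3548583984375, -319.3545837402344), (184.16983032226562, 187.32000732421875), 17.881389617919922)
```

```bash
cat > mv.py <<'E'
import sys,numpy as np
from scipy.spatial.transform import Rotation as R
from station import r
# usage: mv.py x y z ydeg [tilt_deg about tool x]   (tool y axis heading in world, tool down)
def target(yd,tilt=0):
    a=np.radians(yd);y=np.array([np.cos(a),np.sin(a),0]);z=np.array([0,0,-1.])
    M=R.from_matrix(np.stack([np.cross(y,z),y,z],1));return M*R.from_rotvec([np.radians(tilt),0,0])
if __name__=="__main__":
    v=[float(s) for s in sys.argv[1:]];o=r.get_obs()
    C=R.from_quat(o["orientation"]);p=o["ee_pos"]
    print("ee",p.round(4),"t",round(o["t"],2),"w",round(o["grip_width"],4),"F",o["wrist_force"].round(1))
    for q in [v[i:i+5] for i in range(0,len(v),5)]:
        print(C.inv().apply(np.array(q[:3])-p).round(4),(C.inv()*target(q[3],q[4])).as_rotvec().round(4))
E
python3 mv.py .479 .28 .10 92.3 0  .479 .28 .011 92.3 0
```

```text
ee [0.2517 0.5717 0.2306] t 0.1 w 0.0857 F [0.4 0.3 0.1]
[-0.3255 -0.1752  0.1309] [-1.300e-03 -2.000e-04 -4.549e-01]
[-0.3255 -0.1751  0.2199] [-1.300e-03 -2.000e-04 -4.549e-01]
```

Emit:
send_rows:
  linear:
    - [-0.3255,-0.175,0.131]
    - [-0.3255,-0.175,0.131]
    - [-0.3255,-0.175,0.131]
    - [-0.3255,-0.175,0.131]
    - [-0.3255,-0.175,0.131]
    - [-0.3255,-0.175,0.131]
    - [-0.3255,-0.175,0.131]
    - [-0.3255,-0.175,0.131]
    - [-0.3255,-0.175,0.131]
    - [-0.3255,-0.175,0.131]
  rot:
    - [0,0,-0.455]
    - [0,0,-0.455]
    - [0,0,-0.455]
    - [0,0,-0.455]
    - [0,0,-0.455]
    - [0,0,-0.455]
    - [0,0,-0.455]
    - [0,0,-0.455]
    - [0,0,-0.455]
    - [0,0,-0.455]
  grip: [100,100,100,100,100,100,100,100,100,100]
  squeeze: 60

```text
t: 1.1
ee_pos: [0.4794, 0.2797, 0.0997]
orientation: [-0.019, 1.0, -0.0, -0.001]
wrist_force: [-0.1, 1.2, 0.5]
grip_width: 0.052
grip_force: 0.0
```

```bash
python3 mv.py .479 .28 .10 92.3 0  .479 .28 .011 92.3 0; python3 - <<'E'
from station import r
import cv2,numpy as np
c=r.read_camera("top");a=c["image"][170:320,150:290];np.savez("top1.npz",**c)
s=r.read_camera("scene");b=s["image"][70:170,270:390]
o=np.hstack([cv2.resize(a,(420,450)),cv2.resize(b,(380,450*1))[:, :380]])
cv2.imwrite("pics/c2.png",np.clip(o*1.4,0,255).astype(np.uint8)[:,:,::-1])
E
```

```text
ee [0.4794 0.2797 0.0997] t 1.1 w 0.052 F [-0.1  1.2  0.5]
[ 0.0004  0.0003 -0.0003] [-0.0006 -0.0011 -0.0023]
[0.0003 0.0004 0.0887] [-0.0006 -0.0011 -0.0023]
```

View pics/c2.png

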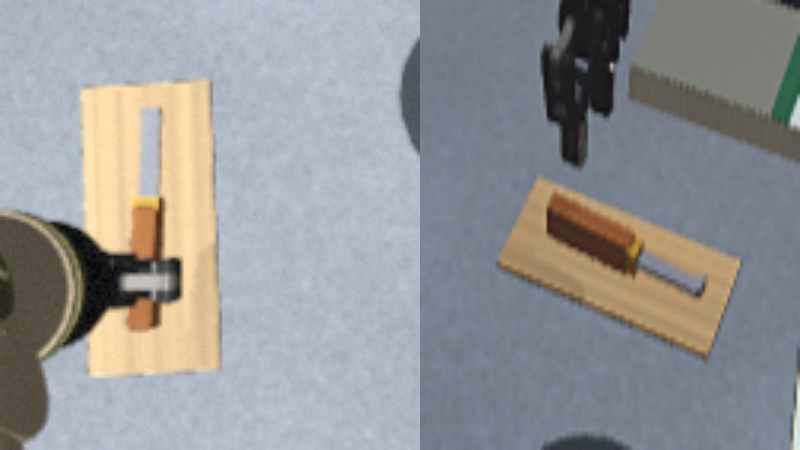

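The gripper is over the handle at crop (148,285), with the handle spanning y 205–328 and the fingers either side of it. I'll go down and close.

Emit:
send_rows:
  linear:
    - [0,0,0.03]
    - [0,0,0.06]
    - [0,0,0.08]
    - [0,0,0.088]
    - [0,0,0.088]
    - [0,0,0.088]
    - [0,0,0.088]
    - [0,0,0.088]
    - [0,0,0.088]
    - [0,0,0.088]
  rot:
    - [0,0,0]
    - [0,0,0]
    - [0,0,0]
    - [0,0,0]
    - [0,0,0]
    - [0,0,0]
    - [0,0,0]
    - [0,0,0]
    - [0,0,0]
    - [0,0,0]
  grip: [100,100,100,100,255,255,255,255,255,255]
  squeeze: 60

```text
t: 2.2
ee_pos: [0.48, 0.2817, 0.0139]
orientation: [-0.02, 1.0, 0.001, 0.001]
wrist_force: [-1.2, 0.8, 7.7]
grip_width: 0.0165
grip_force: 59.5
```

Emit:
send_rows:
  linear:
    - [0,0,-0.01]
    - [0,0,-0.03]
    - [0,0,-0.06]
    - [0,0,-0.09]
    - [0,0,-0.12]
    - [0,0,-0.12]
  rot:
    - [0,0,0]
    - [0,0,0]
    - [0,0,0]
    - [0,0,0]
    - [0,0,0]
    - [0,0,0]
  grip: [255,255,255,255,255,255]

```text
t: 2.8
ee_pos: [0.4814, 0.2818, 0.1375]
orientation: [-0.02, 1.0, 0.002, 0.003]
wrist_force: [0.2, 1.0, -1.7]
grip_width: 0.0168
grip_force: 58.6
```

```bash
python3 mv.py .425 .031 .11 90 0
```

```text
ee [0.4814 0.2818 0.1375] t 2.8 w 0.0168 F [ 0.2  1.  -1.7]
[ 0.0665 -0.2485  0.026 ] [0.0043 0.0062 0.0398]
```

Emit:
send_rows:
  linear:
    - [0.0665,-0.03,0.0]
    - [0.0665,-0.08,0.0]
    - [0.0665,-0.13,0.0]
    - [0.0665,-0.18,0.0]
    - [0.0665,-0.22,0.01]
    - [0.0665,-0.24,0.02]
    - [0.0665,-0.2485,0.026]
    - [0.0665,-0.2485,0.026]
    - [0.0665,-0.2485,0.026]
  rot:
    - [0.004,0.006,0.04]
    - [0.004,0.006,0.04]
    - [0.004,0.006,0.04]
    - [0.004,0.006,0.04]
    - [0.004,0.006,0.04]
    - [0.004,0.006,0.04]
    - [0.004,0.006,0.04]
    - [0.004,0.006,0.04]
    - [0.004,0.006,0.04]
  grip: [255,255,255,255,255,255,255,255,255]

```text
t: 3.7
ee_pos: [0.4228, 0.0309, 0.1064]
orientation: [-0.001, 1.0, -0.002, -0.003]
wrist_force: [0.6, 0.9, -1.5]
grip_width: 0.0168
grip_force: 58.8
```

```bash
python3 mv.py .425 .031 .11 90 0; python3 - <<'E'
from h import *
from station import r
t=r.read_camera("top");np.savez("top2.npz",**t)
s=r.read_camera("scene");np.savez("scene2.npz",**s)
a=cv2.resize(t["image"][150:270,270:363],None,fx=4.2,fy=4.2,interpolation=2)
b=cv2.resize(s["image"][140:240,270:365],None,fx=4.2,fy=4.2,interpolation=2)
o=np.zeros((504,800,3),np.uint8);o[:504,:390]=a[:504,:390];o[:420,400:799]=b
cv2.imwrite("pics/c3.png",np.clip(o*1.5,0,255).astype(np.uint8)[:,:,::-1])
print("expect tip",proj(t,[.545,.031,.118]),proj(s,[.545,.031,.118]))
E
```

```text
ee [0.4228 0.0309 0.1064] t 3.7 w 0.0168 F [ 0.6  0.9 -1.5]
[-0.0022  0.0001 -0.0036] [-0.0039 -0.006   0.0014]
expect tip (np.float64(310.27654362655534), np.float64(232.22012539321406)) (np.float64(298.23293965273257), np.float64(159.91231468023895))
```

View pics/c3.png

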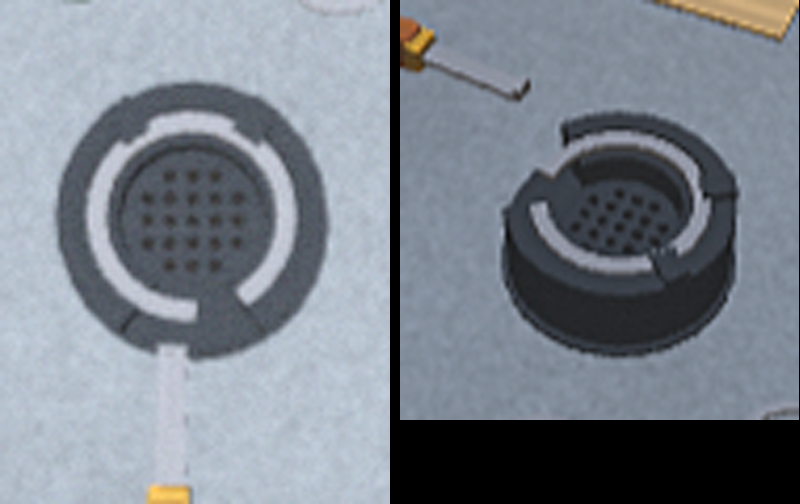

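The pick tip is at crop (172,345) in the top view and (523,88) in the scene view, lined up in front of the cut-out. Its toe is up.

```bash
python3 - <<'E'
from h import *
from scipy.optimize import least_squares
t=np.load("top2.npz");s=np.load("scene2.npz")
def tri(a,b):
    return least_squares(lambda p:np.r_[np.array(proj(t,p))-a,np.array(proj(s,p))-b],[.55,.03,.1])
q=tri((270+172/4.2,150+345/4.2),(270+123/4.2,140+84/4.2));print("toe top",q.x,q.fun)
# blade centreline top px at lower: depth over blade
P=cloud(t);print(P[236:262:3,310:313].mean(1).round(4))
# ring end tip (outer corner/inner) both views
q=tri((270+196/4.2,150+310/4.2),(270+140/4.2,140+206/4.2));print("ring tip end mid",q.x,q.fun)
E
```

```text
toe top [0.54621651 0.0303484  0.1186344 ] [-0.3487593  -0.52814037 -0.76600672  0.08292419]
[[0.5375 0.0295 0.1134]
 [0.5315 0.0294 0.1121]
 [0.5254 0.0292 0.1126]
 [0.5194 0.0291 0.1129]
 [0.5133 0.029  0.1115]
 [0.5073 0.0287 0.1142]
 [0.5013 0.0286 0.1128]
 [0.4953 0.0285 0.1123]
 [0.4894 0.0283 0.1145]]
ring tip end mid [0.56533341 0.01970928 0.02769929] [ 0.27946534  0.42542101  0.59448741 -0.06559204]
```

Emit:
send_rows:
  linear:
    - [0,0.001,0.01]
    - [0,0.001,0.025]
    - [0,0.001,0.04]
    - [0,0.001,0.052]
    - [0,0.001,0.06]
    - [0,0.001,0.067]
    - [0,0.001,0.07]
    - [0,0.001,0.07]
    - [0,0.001,0.07]
  rot:
    - [-0.004,-0.006,0]
    - [-0.004,-0.006,0]
    - [-0.004,-0.006,0]
    - [-0.004,-0.006,0]
    - [-0.004,-0.006,0]
    - [-0.004,-0.006,0]
    - [-0.004,-0.006,0]
    - [-0.004,-0.006,0]
    - [-0.004,-0.006,0]
  grip: [255,255,255,255,255,255,255,255,255]

```text
t: 4.7
ee_pos: [0.4227, 0.0305, 0.0366]
orientation: [-0.0, 1.0, 0.0, 0.0]
wrist_force: [-0.4, -0.8, -1.3]
grip_width: 0.0167
grip_force: 58.8
```

Emit:
send_rows:
  linear:
    - [-0.008,0.001,0.001]
    - [-0.016,0.001,0.001]
    - [-0.024,0.001,0.001]
    - [-0.03,0.001,0.001]
    - [-0.033,0.001,0.001]
    - [-0.033,0.001,0.001]
  rot:
    - [0,0,0]
    - [0,0,0]
    - [0,0,0]
    - [0,0,0]
    - [0,0,0]
    - [0,0,0]
  grip: [255,255,255,255,255,255]

```text
t: 5.3
ee_pos: [0.4557, 0.0314, 0.0352]
orientation: [-0.0, 1.0, -0.0, 0.0]
wrist_force: [0.3, 0.2, -1.7]
grip_width: 0.0167
grip_force: 58.8
```

```bash
python3 - <<'E'
from h import *
from station import r
t=r.read_camera("top");np.savez("top3.npz",**t)
s=r.read_camera("scene");np.savez("scene3.npz",**s)
a=cv2.resize(t["image"][150:260,270:363],None,fx=4.2,fy=4.2,interpolation=2)
b=cv2.resize(s["image"][140:240,270:365],None,fx=4.2,fy=4.2,interpolation=2)
o=np.zeros((462,800,3),np.uint8);o[:,:390]=a[:,:390];o[:420,400:799]=b
cv2.imwrite("pics/c4.png",np.clip(o*1.5,0,255).astype(np.uint8)[:,:,::-1])
E
```

```text
(no output)
```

View pics/c4.png

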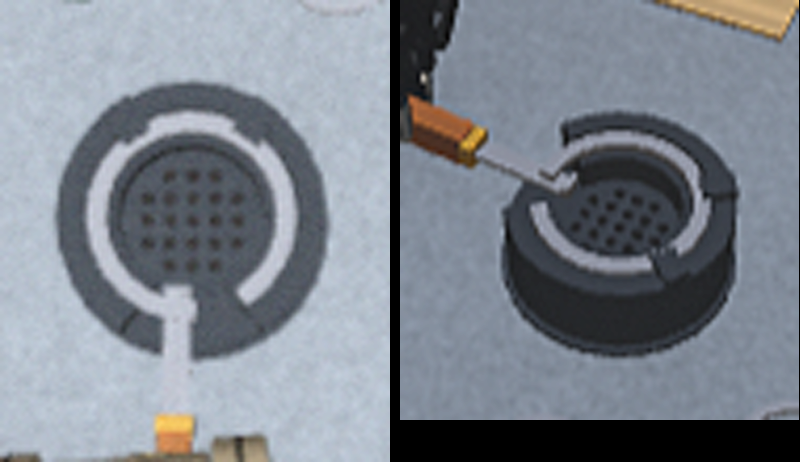

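The blade is under the ring end, with the toe showing just inside the ring's inner edge at top crop (178,290) and scene crop (568,180). Now I'll lift.

Emit:
send_rows:
  linear:
    - [0,0,-0.004]
    - [0,0,-0.008]
    - [0,0,-0.011]
    - [0,0,-0.013]
    - [0,0,-0.015]
    - [0,0,-0.017]
    - [0,0,-0.019]
    - [0,0,-0.021]
    - [0,0,-0.023]
    - [0,0,-0.023]
  rot:
    - [0,0,0]
    - [0,0,0]
    - [0,0,0]
    - [0,0,0]
    - [0,0,0]
    - [0,0,0]
    - [0,0,0]
    - [0,0,0]
    - [0,0,0]
    - [0,0,0]
  grip: [255,255,255,255,255,255,255,255,255,255]

```text
t: 6.4
ee_pos: [0.4554, 0.0315, 0.0585]
orientation: [-0.0, 1.0, 0.0, 0.0]
wrist_force: [0.4, 0.1, -2.3]
grip_width: 0.0166
grip_force: 58.7
```

Emit:
send_rows:
  linear:
    - [0.002,0,0]
    - [0.004,0,0]
    - [0.006,0,0]
    - [0.008,0,0]
    - [0.009,0,0]
    - [0.01,0,0]
    - [0.011,0,0]
    - [0.012,0,0]
    - [0.012,0,0]
  rot:
    - [0,0,0]
    - [0,0,0]
    - [0,0,0]
    - [0,0,0]
    - [0,0,0]
    - [0,0,0]
    - [0,0,0]
    - [0,0,0]
    - [0,0,0]
  grip: [255,255,255,255,255,255,255,255,255]

```text
t: 7.3
ee_pos: [0.4432, 0.0314, 0.0583]
orientation: [-0.0, 1.0, -0.0, -0.0]
wrist_force: [-0.4, -0.5, -2.4]
grip_width: 0.0169
grip_force: 58.7
```

```bash
python3 - <<'E'
from h import *
from station import r
t=r.read_camera("top");np.savez("top3.npz",**t)
s=r.read_camera("scene");np.savez("scene3.npz",**s)
a=cv2.resize(t["image"][150:260,270:363],None,fx=4.2,fy=4.2,interpolation=2)
b=cv2.resize(s["image"][140:240,270:365],None,fx=4.2,fy=4.2,interpolation=2)
o=np.zeros((462,800,3),np.uint8);o[:,:390]=a[:,:390];o[:420,400:799]=b
cv2.imwrite("pics/c5.png",np.clip(o*1.5,0,255).astype(np.uint8)[:,:,::-1])
E
```

```text
(no output)
```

View pics/c5.png

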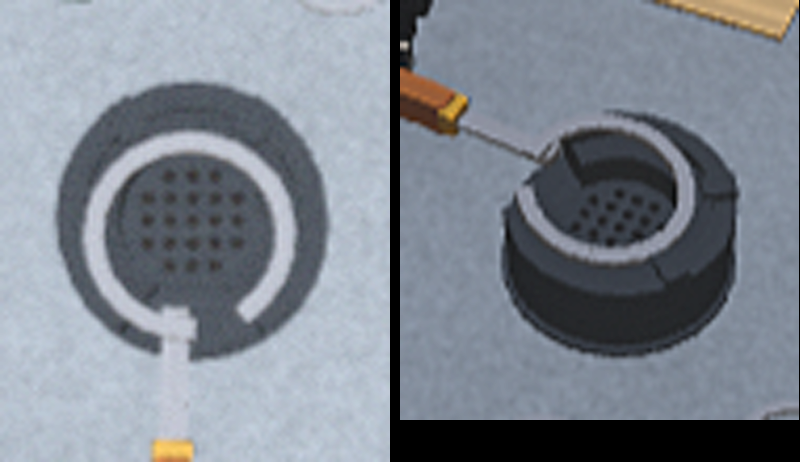

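The ring has moved out about 9 mm: its back edge went from crop y 112 to 130, and the end is on the blade at (178,325). I'll draw it 3 mm more for margin, then lower the pick and withdraw it.

Emit:
send_rows:
  linear:
    - [0.001,0,0]
    - [0.002,0,0]
    - [0.003,0,0]
    - [0.003,0,0.003]
    - [0.003,0,0.006]
    - [0.003,0,0.01]
    - [0.003,0,0.014]
    - [0.002,0,0.019]
    - [0.002,0,0.021]
    - [0.002,0,0.021]
  rot:
    - [0,0,0]
    - [0,0,0]
    - [0,0,0]
    - [0,0,0]
    - [0,0,0]
    - [0,0,0]
    - [0,0,0]
    - [0,0,0]
    - [0,0,0]
    - [0,0,0]
  grip: [255,255,255,255,255,255,255,255,255,255]

```text
t: 8.4
ee_pos: [0.4411, 0.0314, 0.0369]
orientation: [-0.0, 1.0, -0.0, -0.0]
wrist_force: [-0.1, -0.3, -0.5]
grip_width: 0.017
grip_force: 58.7
```

```bash
python3 - <<'E'
from h import *
from station import r
o=r.get_obs();print(o["ee_pos"],o["wrist_force"])
t=r.read_camera("top");np.savez("top4.npz",**t)
s=r.read_camera("scene");np.savez("scene4.npz",**s)
a=cv2.resize(t["image"][150:260,270:363],None,fx=4.2,fy=4.2,interpolation=2)
b=cv2.resize(s["image"][140:240,270:365],None,fx=4.2,fy=4.2,interpolation=2)
o=np.zeros((462,800,3),np.uint8);o[:,:390]=a[:,:390];o[:420,400:799]=b
cv2.imwrite("pics/c6.png",np.clip(o*1.5,0,255).astype(np.uint8)[:,:,::-1])
E
```

```text
[0.44114953 0.03138373 0.03688357] [-0.05159491 -0.29353115 -0.53950996]
```

View pics/c6.png

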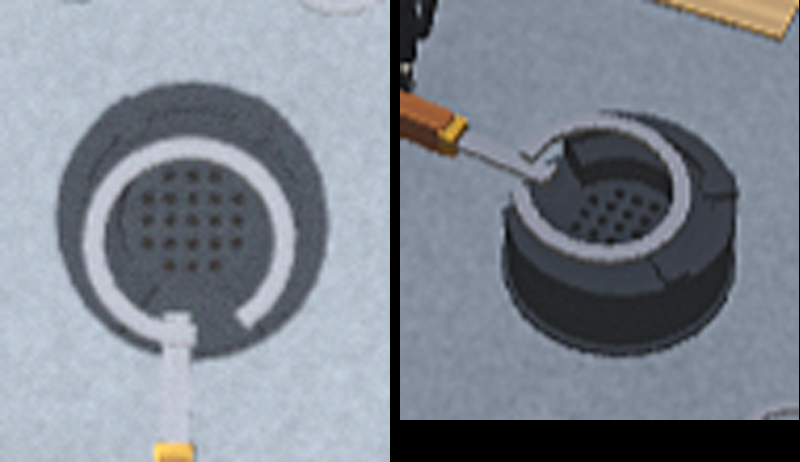

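The ring lies on the rim, free of the tabs, with its end at top crop (185,328). I'll withdraw the pick along the cut-out.

Emit:
send_rows:
  linear:
    - [0.005,0,0]
    - [0.011,0,0]
    - [0.018,0,0]
    - [0.025,0,0]
    - [0.03,0,0]
    - [0.03,0,0]
    - [0.03,0,-0.01]
    - [0.03,0,-0.04]
    - [0.03,0,-0.08]
    - [0.03,0,-0.08]
  rot:
    - [0,0,0]
    - [0,0,0]
    - [0,0,0]
    - [0,0,0]
    - [0,0,0]
    - [0,0,0]
    - [0,0,0]
    - [0,0,0]
    - [0,0,0]
    - [0,0,0]
  grip: [255,255,255,255,255,255,255,255,255,255]

```text
t: 9.5
ee_pos: [0.4146, 0.0319, 0.1224]
orientation: [0.0, 1.0, 0.001, 0.004]
wrist_force: [0.8, 0.4, -1.6]
grip_width: 0.0169
grip_force: 58.8
```

```bash
python3 mv.py .481 .282 .11 92.3 0 .481 .282 .0145 92.3 0
```

```text
ee [0.4146 0.0319 0.1224] t 9.5 w 0.0169 F [ 0.8  0.4 -1.6]
[-0.0662  0.2501  0.0135] [ 0.0021  0.0082 -0.0404]
[-0.0654  0.2498  0.109 ] [ 0.0021  0.0082 -0.0404]
```

Emit:
send_rows:
  linear:
    - [0,0.03,0]
    - [-0.01,0.07,0]
    - [-0.03,0.12,0]
    - [-0.05,0.17,0.0]
    - [-0.066,0.22,0.005]
    - [-0.066,0.24,0.012]
    - [-0.066,0.25,0.0135]
    - [-0.066,0.25,0.0135]
    - [-0.066,0.25,0.0135]
  rot:
    - [0,0,0]
    - [0,0,-0.01]
    - [0,0,-0.02]
    - [0,0,-0.03]
    - [0,0,-0.04]
    - [0,0,-0.04]
    - [0,0,-0.04]
    - [0,0,-0.04]
    - [0,0,-0.04]
  grip: [255,255,255,255,255,255,255,255,255]

```text
t: 10.4
ee_pos: [0.4775, 0.28, 0.1038]
orientation: [-0.02, 1.0, -0.0, -0.0]
wrist_force: [0.1, -0.7, -1.4]
grip_width: 0.0166
grip_force: 58.9
```

```bash
python3 mv.py .481 .282 .0145 92.3 0
```

```text
ee [0.4775 0.28   0.1038] t 10.4 w 0.0166 F [ 0.1 -0.7 -1.4]
[-0.0036  0.002   0.0893] [-0.001  -0.0001 -0.0011]
```

Emit:
send_rows:
  linear:
    - [-0.003,0.002,0.02]
    - [-0.003,0.002,0.045]
    - [-0.003,0.002,0.065]
    - [-0.003,0.002,0.078]
    - [-0.003,0.002,0.084]
    - [-0.003,0.002,0.087]
    - [-0.003,0.002,0.088]
    - [-0.003,0.002,0.088]
  rot:
    - [0,0,0]
    - [0,0,0]
    - [0,0,0]
    - [0,0,0]
    - [0,0,0]
    - [0,0,0]
    - [0,0,0]
    - [0,0,0]
  grip: [255,255,255,255,255,255,255,255]

```text
t: 11.2
ee_pos: [0.4807, 0.2837, 0.0165]
orientation: [-0.02, 1.0, 0.0, 0.001]
wrist_force: [0.3, -0.4, -1.7]
grip_width: 0.017
grip_force: 58.9
```

Emit:
send_rows:
  linear:
    - [0,0,0.001]
    - [0,0,0.002]
    - [0,0,0.002]
  rot:
    - [0,0,0]
    - [0,0,0]
    - [0,0,0]
  grip: [255,255,255]

```text
t: 11.5
ee_pos: [0.4804, 0.2837, 0.0139]
orientation: [-0.02, 1.0, 0.0, 0.0]
wrist_force: [0.0, 0.4, -0.6]
grip_width: 0.0166
grip_force: 58.9
```

Emit:
send_rows:
  linear:
    - [0,0,0.0005]
    - [0,0,0.0005]
    - [0,0,0.0005]
    - [0,0,0.0005]
    - [0,0,0.0005]
    - [0,0,0.0]
    - [0,0,-0.03]
    - [0,0,-0.08]
    - [0,0,-0.12]
    - [0,0,-0.12]
  rot:
    - [0,0,0]
    - [0,0,0]
    - [0,0,0]
    - [0,0,0]
    - [0,0,0]
    - [0,0,0]
    - [0,0,0]
    - [0,0,0]
    - [0,0,0]
    - [0,0,0]
  grip: [255,120,120,120,120,120,120,120,120,120]

```text
t: 12.5
ee_pos: [0.483, 0.2853, 0.1398]
orientation: [-0.02, 1.0, 0.003, 0.004]
wrist_force: [1.3, -1.1, -0.9]
grip_width: 0.045
grip_force: 0.0
```

```bash
python3 - <<'E'
from h import *
from station import r
o=r.get_obs();print(o["ee_pos"],o["wrist_force"],o["grip_width"])
t=r.read_camera("top");np.savez("top5.npz",**t)
s=r.read_camera("scene");np.savez("scene5.npz",**s)
for n,c in(("t",t),("s",s)):
    x0,y0,x1,y1=(283,168,348,240) if n=="t" else (293,160,352,225)
    sub=c["image"][y0:y1,x0:x1].max(2);print((sub>115).sum())
a=cv2.resize(t["image"][150:250,270:360],None,fx=4.4,fy=4.4,interpolation=2)
b=cv2.resize(s["image"][140:240,270:365],None,fx=4.2,fy=4.2,interpolation=2)
e=cv2.resize(s["image"][90:160,280:380],(300,160));g=cv2.resize(t["image"][180:310,160:240],(120,160))
o=np.zeros((600,800,3),np.uint8);o[:440,:396]=a;o[:420,400:799]=b;o[440:600,400:700]=e;o[440:600,0:120]=g
cv2.imwrite("pics/c7.png",np.clip(o*1.5,0,255).astype(np.uint8)[:,:,::-1])
E
```

```text
[0.48304109 0.28534377 0.13984212] [ 1.27587809 -1.05534782 -0.94838364] 0.04500163908338159
1841
3
```

View pics/c7.png

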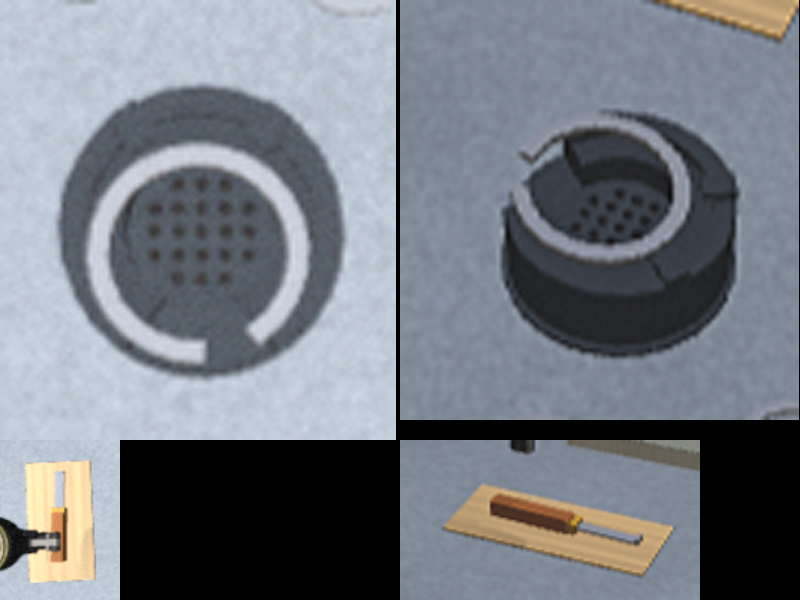

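The pick is back on the board. The ring lies tilted on the rim, with its end over the cut-out at top crop (200,350), which is pixel (315.5,229.5), clear of the tabs. I'll measure the ring's pose and tilt.

```bash
cat > ringfit.py <<'E'
from h import *
from scipy.optimize import least_squares
def fit(c,box,z0=.066,slope=0,thr=115):
    x0,y0,x1,y1=box
    sub=c["image"][y0:y1,x0:x1].max(2)
    m=(sub>thr).astype(np.uint8);n,l,st,ce=cv2.connectedComponentsWithStats(m)
    # ring = component (largest not touching box border)
    ok=[i for i in range(1,n) if st[i,0]>0 and st[i,1]>0 and st[i,0]+st[i,2]<x1-x0 and st[i,1]+st[i,3]<y1-y0]
    i=max(ok,key=lambda i:st[i,4]);v,u=np.nonzero(l==i);u=u+x0;v=v+y0
    D=cloud(c)[v,u]
    A=np.c_[D[:,:2]-D[:,:2].mean(0),np.ones(len(D))]
    w=least_squares(lambda k:A@k-D[:,2],[0,0,.06],loss="soft_l1",f_scale=.003).x
    cx,cy=D[:,:2].mean(0)
    p=np.array([ray(c,a,b,z0)[:2] for a,b in zip(u,v)])
    if slope: p=np.array([ray(c,a,b,z0+slope*(q[0]-cx))[:2] for a,b,q in zip(u,v,p)])
    q=least_squares(lambda q:np.hypot(p[:,0]-q[0],p[:,1]-q[1])-q[2],[*p.mean(0),.049],loss="soft_l1",f_scale=.003).x
    ang=np.sort(np.degrees(np.arctan2(-(p[:,1]-q[1]),-(p[:,0]-q[0]))));d=np.diff(ang);j=d.argmax()
    return dict(npx=len(u),plane=w.round(4),mean=D.mean(0).round(4),circ=q.round(4),gap=(ang[j].round(1),ang[j+1].round(1),d[j].round(1)))
E
python3 - <<'E'
from ringfit import *
t=np.load("top5.npz")
print(fit(t,(283,165,348,240)));print(fit(t,(283,165,348,240),.064,-.06))
s=np.load("scene5.npz")
P=cloud(t);print("end z",P[227:231,310:316,2].round(3).tolist());print("back z",P[184:187,311:319,2].round(3).mean())
E
python3 mv.py .5 .1 .16 90 0
```

```text
{'npx': 586, 'plane': array([-0.1042, -0.0007,  0.064 ]), 'mean': array([0.6048, 0.0268, 0.0667]), 'circ': array([0.6008, 0.025 , 0.0489]), 'gap': (np.float64(5.3), np.float64(35.1), np.float64(29.8))}
{'npx': 586, 'plane': array([-0.1042, -0.0007,  0.064 ]), 'mean': array([0.6048, 0.0268, 0.0667]), 'circ': array([0.6011, 0.025 , 0.0491]), 'gap': (np.float64(5.3), np.float64(34.9), np.float64(29.5))}
end z [[0.069, 0.033, 0.032, 0.032, 0.029, 0.031], [0.069, 0.069, 0.07, 0.068, 0.068, 0.068], [0.07, 0.071, 0.07, 0.066, 0.07, 0.071], [0.07, 0.069, 0.07, 0.07, 0.067, 0.069]]
back z 0.0595
ee [0.4806 0.2839 0.1346] t 12.6 w 0.0452 F [-0.6 -0.5 -0.9]
[-0.012  -0.1845 -0.0255] [0.0012 0.0017 0.0402]
```

```bash
python3 mv.py .5526 .0324 .14 171.3 -5.95 .5526 .0324 .14 -8.7 5.95; python3 -c "
from station import r;print(r.get_obs()['joint_pos'].round(2))"
```

```text
ee [0.4806 0.2839 0.1346] t 12.6 w 0.0452 F [-0.6 -0.5 -0.9]
[-0.0618 -0.2542 -0.0055] [-0.0871  0.0739 -1.3773]
[-0.0618 -0.2542 -0.0055] [0.0779 0.0918 1.7611]
[-0.7   0.26  0.1   1.77 -0.03  1.11  1.02]
```

Emit:
send_rows:
  linear:
    - [-0.01,-0.03,-0.01]
    - [-0.02,-0.07,-0.02]
    - [-0.03,-0.11,-0.02]
    - [-0.04,-0.15,-0.02]
    - [-0.05,-0.19,-0.02]
    - [-0.06,-0.23,-0.02]
    - [-0.062,-0.25,-0.02]
    - [-0.062,-0.254,-0.02]
    - [-0.062,-0.254,-0.02]
    - [-0.062,-0.254,-0.02]
  rot:
    - [0.078,0.092,1.761]
    - [0.078,0.092,1.761]
    - [0.078,0.092,1.761]
    - [0.078,0.092,1.761]
    - [0.078,0.092,1.761]
    - [0.078,0.092,1.761]
    - [0.078,0.092,1.761]
    - [0.078,0.092,1.761]
    - [0.078,0.092,1.761]
    - [0.078,0.092,1.761]
  grip: [150,150,150,150,150,150,150,150,150,150]
  squeeze: 90

```text
t: 13.6
ee_pos: [0.5516, 0.0318, 0.1521]
orientation: [0.668, 0.743, -0.032, -0.036]
wrist_force: [0.2, 0.0, 0.3]
grip_width: 0.0353
grip_force: 0.0
```

```bash
python3 mv.py .5526 .0324 .11 -8.7 5.95
```

```text
ee [0.5516 0.0318 0.1521] t 13.6 w 0.0353 F [0.2 0.  0.3]
[0.     0.0051 0.0418] [0.0069 0.0157 0.2576]
```

Emit:
send_rows:
  linear:
    - [0,0.005,0.01]
    - [0,0.005,0.03]
    - [0,0.005,0.042]
    - [0,0.005,0.042]
    - [0,0.005,0.042]
  rot:
    - [0.007,0.016,0.258]
    - [0.007,0.016,0.258]
    - [0.007,0.016,0.258]
    - [0.007,0.016,0.258]
    - [0.007,0.016,0.258]
  grip: [150,150,150,150,150]

```text
t: 14.1
ee_pos: [0.5532, 0.0328, 0.1113]
orientation: [0.755, 0.654, -0.033, -0.039]
wrist_force: [-0.3, -0.1, 0.4]
grip_width: 0.0353
grip_force: 0.0
```

```bash
python3 mv.py .5526 .0324 .0625 -8.7 5.95
```

```text
ee [0.5532 0.0328 0.1113] t 14.1 w 0.0353 F [-0.3 -0.1  0.4]
[-0.0006  0.0045  0.0486] [ 0.0018 -0.0007  0.0091]
```

Emit:
send_rows:
  linear:
    - [-0.0005,0.002,0.01]
    - [-0.0005,0.003,0.022]
    - [-0.0005,0.004,0.034]
    - [-0.0005,0.0045,0.042]
    - [-0.0005,0.0045,0.047]
    - [-0.0005,0.0045,0.0485]
    - [-0.0005,0.0045,0.0485]
    - [-0.0005,0.0045,0.0485]
  rot:
    - [0,0,0.009]
    - [0,0,0.009]
    - [0,0,0.009]
    - [0,0,0.009]
    - [0,0,0.009]
    - [0,0,0.009]
    - [0,0,0.009]
    - [0,0,0.009]
  grip: [150,150,150,150,150,150,150,150]

```text
t: 14.9
ee_pos: [0.5533, 0.0325, 0.0632]
orientation: [0.759, 0.65, -0.032, -0.039]
wrist_force: [0.3, 0.1, 0.5]
grip_width: 0.035
grip_force: 0.0
```

```bash
python3 mv.py .5526 .0324 .0625 -8.7 5.95; python3 - <<'E'
from h import *
from station import r
t=r.read_camera("top");np.savez("top6.npz",**t)
s=r.read_camera("scene");np.savez("scene6.npz",**s)
a=cv2.resize(t["image"][150:250,270:360],None,fx=4.4,fy=4.4,interpolation=2)
b=cv2.resize(s["image"][140:240,270:365],None,fx=4.2,fy=4.2,interpolation=2)
o=np.zeros((440,800,3),np.uint8);o[:440,:396]=a;o[:420,400:799]=b
cv2.imwrite("pics/c8.png",np.clip(o*1.6,0,255).astype(np.uint8)[:,:,::-1])
E
```

```text
ee [0.5533 0.0325 0.0632] t 14.9 w 0.035 F [0.3 0.1 0.5]
[-0.0002 -0.0006  0.0008] [ 0.0033 -0.0015 -0.0025]
```

View pics/c8.png

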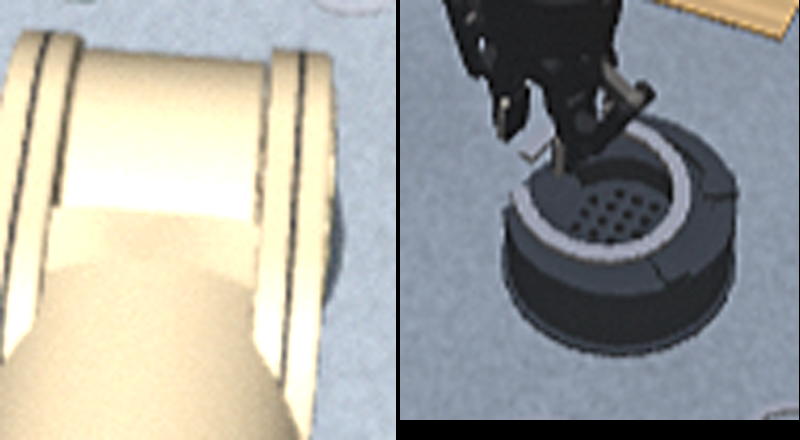

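The scene view shows the fingers straddling the ring end at crop (532,155), with the inner finger at (562,165) and the outer at (510,130). I'll close.

Emit:
send_rows:
  linear:
    - [0,-0.0005,0.001]
    - [0,-0.0005,0.001]
    - [0,-0.0005,0.001]
    - [0,-0.0005,0.001]
    - [0,-0.0005,0.001]
    - [0,-0.0005,0.001]
    - [0,-0.0005,0.001]
  rot:
    - [0,0,0]
    - [0,0,0]
    - [0,0,0]
    - [0,0,0]
    - [0,0,0]
    - [0,0,0]
    - [0,0,0]
  grip: [150,200,255,255,255,255,255]
  squeeze: 90

```text
t: 15.7
ee_pos: [0.5525, 0.0327, 0.0619]
orientation: [0.759, 0.65, -0.032, -0.039]
wrist_force: [-0.1, 0.1, -0.6]
grip_width: 0.0065
grip_force: 87.8
```

Emit:
send_rows:
  linear:
    - [0,-0.001,-0.003]
    - [0,-0.003,-0.008]
    - [0,-0.005,-0.014]
    - [0,-0.007,-0.02]
    - [0,-0.01,-0.03]
    - [0,-0.012,-0.04]
    - [0,-0.014,-0.055]
    - [0,-0.015,-0.07]
    - [0,-0.015,-0.08]
    - [0,-0.015,-0.08]
  rot:
    - [0,0,0]
    - [0,0,0]
    - [0,0,0]
    - [0,0,0]
    - [0,0,0]
    - [0,0,0]
    - [0,0,0]
    - [0,0,0]
    - [0,0,0]
    - [0,0,0]
  grip: [255,255,255,255,255,255,255,255,255,255]

```text
t: 16.7
ee_pos: [0.5467, 0.0336, 0.1449]
orientation: [0.759, 0.65, -0.031, -0.038]
wrist_force: [0.6, -0.0, -1.9]
grip_width: 0.0067
grip_force: 87.9
```

```bash
cat > look.py <<'E'
from h import *
from station import r
o=r.get_obs();print(o["t"],o["ee_pos"].round(4),o["wrist_force"].round(1),round(o["grip_width"],4))
s=r.read_camera("scene");np.savez("scene7.npz",**s);t=r.read_camera("top");np.savez("top7.npz",**t)
c=o["ee_pos"]
for n,k in(("s",s),("t",t)):
    P=cloud(k);img=k["image"].astype(int);sat=img.max(2)-img.min(2)
    d=np.linalg.norm(P[...,:2]-c[:2],axis=2)
    m=(P[...,2]>.015+0*c[2])&(np.abs(P[...,2]-c[2])<.035)&(d<.13)&(img.max(2)>95)&(sat<30)
    # ring only: beyond 18 mm of grip
    m&=(d>.02)
    Q=P[m]
    if len(Q)<40: print(n,"few",len(Q));continue
    med=np.median(Q,0);A=np.c_[Q[:,:2]-med[:2],np.ones(len(Q))]
    from scipy.optimize import least_squares
    w=least_squares(lambda x:A@x-Q[:,2],[0,0,med[2]],loss="soft_l1",f_scale=.003)
    print(n,len(Q),"med",med.round(4),"min",Q.min(0).round(3),"max",Q.max(0).round(3),"plane",w.x.round(3),"mad",np.median(abs(w.fun)).round(4))
E
python3 look.py
```

```text
16.7 [0.5467 0.0336 0.1449] [ 0.6 -0.  -1.9] 0.0067
s 288 med [0.6165 0.0097 0.1453] min [ 0.555 -0.027  0.139] max [0.649 0.083 0.153] plane [-0.115  0.001  0.145] mad 0.0008
t few 0
```

The ring is held and tilted about 6.6°, with its underside about 2 mm above the TCP. I'll carry it over the tray and level it.

```bash
python3 mv.py .4946 -.3126 .12 -8.7 -0.6 .4946 -.3126 .007 -8.7 -.6
```

```text
ee [0.5456 0.0336 0.1429] t 16.8 w 0.0064 F [ 0.4 -0.  -1.9]
[-0.35    0.0051  0.0221] [-0.1116 -0.0012 -0.0025]
[-0.3501  0.0165  0.1346] [-0.1116 -0.0012 -0.0025]
```

Emit:
send_rows:
  linear:
    - [-0.02,0,0]
    - [-0.05,0,0]
    - [-0.09,0,0]
    - [-0.13,0,0]
    - [-0.17,0.001,0.0]
    - [-0.21,0.002,0.0]
    - [-0.25,0.003,0.005]
    - [-0.29,0.004,0.01]
    - [-0.325,0.005,0.018]
    - [-0.34,0.005,0.021]
  rot:
    - [-0.01,0,0]
    - [-0.02,0,0]
    - [-0.03,0,0]
    - [-0.05,0,0]
    - [-0.06,0,0]
    - [-0.07,0,0]
    - [-0.08,0,0]
    - [-0.1,0,0]
    - [-0.11,0,0]
    - [-0.11,0,0]
  grip: [255,255,255,255,255,255,255,255,255,255]

```text
t: 17.8
ee_pos: [0.493, -0.3071, 0.12]
orientation: [0.761, 0.648, 0.002, 0.003]
wrist_force: [0.5, 0.6, -0.7]
grip_width: 0.0071
grip_force: 88.0
```

Emit:
send_rows:
  linear:
    - [-0.008,0,0]
    - [-0.01,0,0]
    - [-0.01,0,0]
  rot:
    - [0,0,0]
    - [0,0,0]
    - [0,0,0]
  grip: [255,255,255]

```text
t: 18.1
ee_pos: [0.4948, -0.312, 0.1211]
orientation: [0.759, 0.651, 0.003, 0.003]
wrist_force: [0.6, 0.4, -1.2]
grip_width: 0.0067
grip_force: 88.0
```

```bash
python3 look.py;  python3 mv.py .4946 -.3126 .03 -8.7 -0.6 .4946 -.3126 .007 -8.7 -.6
```

```text
18.1 [ 0.4948 -0.312   0.1211] [ 0.6  0.4 -1.2] 0.0067
s 600 med [ 0.5621 -0.3325  0.1287] min [ 0.501 -0.372  0.125] max [ 0.598 -0.264  0.133] plane [-0.011 -0.012  0.129] mad 0.0008
t 566 med [ 0.5679 -0.2914  0.1278] min [ 0.497 -0.374  0.119] max [ 0.597 -0.266  0.133] plane [-0.007 -0.009  0.127] mad 0.0011
ee [ 0.4952 -0.3114  0.1213] t 18.2 w 0.0064 F [ 0.3 -0.1 -1. ]
[-0.0014 -0.0012  0.0913] [-0.0015 -0.0015 -0.0008]
[-0.0014 -0.0014  0.1143] [-0.0015 -0.0015 -0.0008]
```

Emit:
send_rows:
  linear:
    - [-0.001,-0.001,0.015]
    - [-0.001,-0.001,0.04]
    - [-0.001,-0.001,0.065]
    - [-0.001,-0.001,0.085]
    - [-0.001,-0.001,0.096]
    - [-0.001,-0.001,0.103]
    - [-0.001,-0.001,0.108]
    - [-0.001,-0.001,0.111]
    - [-0.001,-0.001,0.111]
    - [-0.001,-0.001,0.111]
  rot:
    - [0,0,0]
    - [0,0,0]
    - [0,0,0]
    - [0,0,0]
    - [0,0,0]
    - [0,0,0]
    - [0,0,0]
    - [0,0,0]
    - [0,0,0]
    - [0,0,0]
  grip: [255,255,255,255,255,255,255,255,255,255]

```text
t: 19.2
ee_pos: [0.4947, -0.3137, 0.0107]
orientation: [0.76, 0.65, 0.003, 0.003]
wrist_force: [-0.6, 0.7, -1.8]
grip_width: 0.0065
grip_force: 87.9
```

Emit:
send_rows:
  linear:
    - [0,0,0.001]
    - [0,0,0.002]
    - [0,0,0.003]
    - [0,0,0.003]
  rot:
    - [0,0,0]
    - [0,0,0]
    - [0,0,0]
    - [0,0,0]
  grip: [255,255,255,255]

```text
t: 19.6
ee_pos: [0.4944, -0.3135, 0.0071]
orientation: [0.76, 0.65, 0.003, 0.003]
wrist_force: [0.2, 0.1, -1.9]
grip_width: 0.0065
grip_force: 88.0
```

Emit:
send_rows:
  linear:
    - [0,0,0.001]
    - [0,0,0.002]
    - [0,0,0.002]
  rot:
    - [0,0,0]
    - [0,0,0]
    - [0,0,0]
  grip: [255,255,255]

```text
t: 19.9
ee_pos: [0.4944, -0.3135, 0.0051]
orientation: [0.76, 0.65, 0.003, 0.003]
wrist_force: [0.2, 0.2, -2.0]
grip_width: 0.0064
grip_force: 88.0
```

```bash
sed -i 's/>.015+0\*c\[2\]/>.0065/' look.py; python3 look.py
```

```text
19.9 [ 0.4944 -0.3135  0.0051] [ 0.2  0.2 -2. ] 0.0064
s 1009 med [ 0.544  -0.3403  0.0126] min [ 0.446 -0.431  0.007] max [ 0.623 -0.213  0.018] plane [-0.007 -0.004  0.012] mad 0.0015
t 870 med [ 0.5582 -0.2863  0.0114] min [ 0.426 -0.409  0.007] max [ 0.624 -0.214  0.018] plane [-0.003 -0.003  0.011] mad 0.0017
```

Emit:
send_rows:
  linear:
    - [0,0,0.0005]
    - [0,0,0.001]
    - [0,0,0.001]
  rot:
    - [0,0,0]
    - [0,0,0]
    - [0,0,0]
  grip: [255,255,255]

```text
t: 20.3
ee_pos: [0.4945, -0.3136, 0.0047]
orientation: [0.76, 0.65, 0.003, 0.003]
wrist_force: [-1.2, 1.8, 6.8]
grip_width: 0.0066
grip_force: 91.5
```

Emit:
send_rows:
  linear:
    - [0,0,0.0005]
    - [0,0,0.001]
    - [0,0,0.001]
  rot:
    - [0,0,0]
    - [0,0,0]
    - [0,0,0]
  grip: [255,255,255]

```text
t: 20.6
ee_pos: [0.4946, -0.3136, 0.0047]
orientation: [0.76, 0.65, 0.004, 0.003]
wrist_force: [-6.2, 4.2, 17.6]
grip_width: 0.0066
grip_force: 98.0
```

The ring is down: contact showed at TCP z 4.7 mm. I'll ease off the push, open and retreat.

Emit:
send_rows:
  linear:
    - [0,0,-0.001]
    - [0,0,-0.001]
    - [0,0,-0.001]
    - [0,0,-0.001]
    - [0,0,-0.001]
    - [0,0,-0.001]
    - [0,0,-0.001]
    - [0,0,-0.02]
    - [0,0,-0.06]
    - [0,0,-0.1]
  rot:
    - [0,0,0]
    - [0,0,0]
    - [0,0,0]
    - [0,0,0]
    - [0,0,0]
    - [0,0,0]
    - [0,0,0]
    - [0,0,0]
    - [0,0,0]
    - [0,0,0]
  grip: [255,225,215,205,195,190,190,190,190,190]
  squeeze: 40

```text
t: 21.6
ee_pos: [0.4921, -0.3131, 0.1032]
orientation: [0.76, 0.65, 0.002, 0.002]
wrist_force: [1.1, -0.0, 0.1]
grip_width: 0.0218
grip_force: 0.0
```

Emit:
send_rows:
  linear:
    - [0,0,-0.04]
    - [0.02,-0.02,-0.08]
    - [0.06,-0.05,-0.11]
    - [0.1,-0.1,-0.14]
    - [0.1,-0.1,-0.14]
    - [0.1,-0.1,-0.14]
  rot:
    - [0,0,0]
    - [0,0,0]
    - [0,0,0]
    - [0,0,0]
    - [0,0,0]
    - [0,0,0]
  grip: [190,190,190,190,190,190]

```text
t: 22.2
ee_pos: [0.4079, -0.1971, 0.2438]
orientation: [0.759, 0.652, 0.005, 0.003]
wrist_force: [1.0, -0.2, -0.1]
grip_width: 0.0216
grip_force: 0.0
```

```bash
python3 - <<'E'
from h import *
from station import r
from scipy.optimize import least_squares
o=r.get_obs();print(o["t"],o["ee_pos"].round(3),o["grip_width"])
t=r.read_camera("top");s=r.read_camera("scene");np.savez("top8.npz",**t);np.savez("scene8.npz",**s)
t0=np.load("top0.npz");s0=np.load("scene0.npz")
for n,a,b in(("top",t0,t),("scene",s0,s)):
    d=np.abs(a["image"].astype(int)-b["image"]).max(2)
    m=cv2.morphologyEx((d>28).astype(np.uint8),cv2.MORPH_OPEN,np.ones((2,2)))
    k,l,st,ce=cv2.connectedComponentsWithStats(cv2.dilate(m,np.ones((3,3))))
    print(n,[st[i].tolist() for i in range(1,k) if st[i,4]>25])
P=cloud(t);P2=cloud(s)
for Q in(P,P2):
    q=Q.reshape(-1,3);k=(np.hypot(q[:,0]-.543,q[:,1]+.32)<.06)&(np.hypot(q[:,0]-.543,q[:,1]+.32)>.043)
    print("annulus z pct",np.percentile(q[k,2],[5,25,50,75,95]).round(4),k.sum())
E
```

```text
22.2 [ 0.408 -0.197  0.244] 0.021606704329802925
top [[290, 176, 53, 53, 1007], [467, 216, 25, 44, 325], [444, 220, 12, 20, 127], [444, 241, 28, 23, 189], [192, 260, 15, 23, 142], [435, 281, 205, 119, 14639]]
scene [[71, 0, 14, 26, 195], [60, 8, 83, 99, 2086], [148, 35, 6, 9, 44], [129, 57, 64, 119, 2574], [104, 81, 19, 12, 102], [122, 106, 34, 23, 419], [304, 171, 42, 31, 365], [301, 188, 31, 19, 218], [201, 279, 31, 13, 157], [238, 287, 8, 8, 32], [218, 308, 25, 18, 119]]
annulus z pct [0.0011 0.0037 0.0072 0.0094 0.0117] 1096
annulus z pct [0.0028 0.0047 0.0086 0.0102 0.0119] 1131
```

```bash
python3 - <<'E'
from h import *
from station import r
for n,b in(("top",(440,210,496,268)),("scene",(195,272,252,330))):
    a=np.load(n+"0.npz");c=np.load(n+"8.npz");x0,y0,x1,y1=b
    d=np.abs(a["image"].astype(int)-c["image"]).max(2);m=np.zeros_like(d,bool);m[y0:y1,x0:x1]=d[y0:y1,x0:x1]>22
    Q=cloud(c)[m];rr=np.hypot(Q[:,0]-Q[:,0].mean(),Q[:,1]-Q[:,1].mean())
    A=np.c_[Q[:,:2]-Q[:,:2].mean(0),np.ones(len(Q))];w=np.linalg.lstsq(A,Q[:,2],rcond=None)[0]
    print(n,len(Q),Q.mean(0).round(3),Q.min(0).round(3),Q.max(0).round(3),w.round(3))
E
```

```text
top 572 [ 0.546 -0.319  0.012] [ 0.491 -0.373 -0.   ] [0.595 0.001 0.978] [-0.022  0.628  0.012]
scene 475 [ 0.548 -0.32   0.009] [ 0.489 -0.375  0.002] [ 0.598 -0.268  0.014] [-0.     0.004  0.009]
```

The ring lies flat in the tray: its fitted slope is about 0 and its centre is at about (0.545, -0.320). The pick is on the board and the bystanders haven't moved.

```bash
python3 -c "
from station import r;print(r.finish_job())"
```

```text
the job is handed in; nothing more can be done
None
```

The job is handed in at about 22 s on the robot's clock: I levered the ring out with the pick, put the pick back on its board and laid the ring flat in the tray; jar, tape and paint tube show no movement.

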